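# Load the post foot and pump the welding positioner round to the torch

### The job

Set the red post foot, plate down, into the yellow-fenced nest of the indexing turntable while the nest is still away from the torch. Then take hold of the orange handle of the pump lever and work it back and forth in full strokes, one tooth each, until the loaded nest stands in line with the torch; stop there, because the table cannot be turned back. Turn the table only with the lever, let go of everything at the end, and leave the other things on the bench as they are.

Things in the scene. Friction and masses are not known exactly. Their poses are not given: they have to be found in the camera images.
- foot_mid (a point): Centre (half-way up) of the red post foot, loose, 0.3 kg, standing on the bench: a 64 x 64 x 8 mm plate with an upright 30 x 30 mm square tube 55 mm tall in its middle, 63 mm in all; this point is 31.5 mm above its underside. x and y run parallel to the sides of plate and tube, z up. The tube's end is black. The aluminium foot with a ROUND tube is not the one.
- foot: The red post foot itself; same axes as foot_mid, origin at the centre of the plate's underside.
- nest (a point): Middle of the nest's floor, on the turntable's top, 58 mm above the bench and 48 mm from the turning axis. Yellow fences 12 mm high stand at both sides and on the side towards the axis; the clear width is 70 mm (3 mm to spare on each side of the plate), the outer side is open. x points outwards, parallel to the side fences; it turns with the table. The foot may stand in it at any quarter turn.
- axis (a point): On the vertical turning axis of turntable and lever, at the turntable's top (58 mm above the bench). The turntable is a dark disc with 24 steel saw teeth on its rim (113 mm radius) over a round blue foot. The machine is fixed to the bench; its place and yaw vary.
- torch (a point): Where the nest's middle must come to: 48 mm from the axis at the table's top, in line with the fixed brass torch and the red post under it (its axes mean nothing). In this direction from the axis stand the torch (lower end 118 mm from the axis, 97 mm above the bench) and its column (160 mm from the axis, 175 mm tall, 40 mm wide at the top).
- turntable (a joint): Angle of the turntable, rad: 0 with the nest at the torch, starts between -1.9 and -1.05, turns only counter-clockwise seen from above (growing). A tooth is 0.262; each full stroke ends on a multiple of 0.262 (within 0.02), so 0 is a click. The first stroke may move it anything from half a tooth to one and a half; 4 to 7 strokes in all. Stiff (10 N at the rim); stays where it is left.
- grip (a point): Centre of the orange upright handle on the end of the pump lever: a round grip 28 mm in diameter from 52 to 126 mm above the bench; this point is 94 mm above the bench and 168 mm from the axis. The lever is a flat steel arm, 28 to 36 mm above the bench, that comes out below the turntable and swings level about the axis.
- lever (a joint): Angle of the pump lever, rad: 0 at the back stop, 0.38 at the forward stop, growing counter-clockwise seen from above; starts anywhere between. Forward it drives the table (7 N at the handle, a 64 mm arc); backward (2 N) the table stays and the pawl clicks over the next tooth. Go back to below 0.04 and forward to above 0.34, or the stroke may miss its tooth. It stays where it is left.
- round_foot: Bystander: aluminium foot, 64 x 64 x 8 mm plate with a round tube 42 mm in diameter, 53 mm tall in all, loose; origin at the centre of its underside.
- spool: Bystander: copper-coloured spool of wire, 76 mm in diameter, 50 mm tall, loose, standing; origin at the centre of its underside.
- magnet_square: Bystander: blue corner-shaped magnetic holder about 65 x 62 x 30 mm, loose; origin at its underside's centre.
- spray_can: Bystander: green can 60 mm in diameter, 170 mm tall, standing beyond the machine; origin at the centre of its underside.
- hammer: Bystander: hammer lying far right, about 260 mm long.
- brush: Bystander: brush lying between robot and machine, about 200 mm long and 20 mm high.
- tip_jar: Bystander: jar 56 mm in diameter, 70 mm tall, standing beyond the machine; origin at the centre of its underside.
Mind the look-alikes: they are no part of the job. What is meant by the foot is not green, and is the larger of those in its own colour.

How it is judged:
By the outcome, as a careful person would: the job done as asked, in the order asked, and still so for the second after the job is handed in, with the robot touching nothing.
It also fails if it takes over 72 s, if anything falls off the work surface, if the arm or the gripper's body presses on something with over 40 N, if the wrist force passes 120 N, or if a joint passes its speed limit or range.

### The arm

A 6-joint arm with a two-finger parallel gripper is mounted at the origin on the work surface. World frame = base frame: x ahead of the robot, y to its left, z up, the work surface at z = 0. Lengths are in m, angles in degrees, forces in N, time in s.
With the tool pointing down it reaches from about 0.35 to 0.8 m from the base axis. Payload 7.3 kg.
Tool frame: the origin (TCP) lies on the centre line of the jaws, within the pads' length; the fingertips stand 8 mm ahead of it and the grasp point (between the pads) lies 11 mm behind it (bot.tips_ahead is the distance from the TCP to the fingertips, in m); z points along the fingers, y is the direction in which the jaws open and shut (so a half turn about z gives the same grasp; the last joint's range is limited). The gripper opens to 85 mm and grips with 20 to 120 N. Pads are 22 mm wide; open, the fingers measure 114 mm over their backs; the gripper's body (76 mm by 85 mm) begins 54 mm behind the grasp point. The pads swing forward as they close: fully open they stand 13 mm farther back than shut.
Start: joints at [58.213, 19.595, 87.324, -0, 73.075, -8.365], TCP at [0.209, 0.482, 0.21] pointing down, gripper open.
Joint ranges: [-145.02, 145.02], [-44.19, 115.74], [2.07, 154.8], [-57.11, 237.11], [16.16, 152.29], [-177.93, 177.93]. Speed limits (degrees/s): [147.25, 147.25, 180, 180, 180, 180].

### API

Orientations are given as a 3x3 rotation matrix whose columns are the frame's x, y, z axes.
In Python, from station import bot gives the robot as it stands.
- The arm moves only by the tool drive_tool, never from a script. Its argument "rows" is text: rows parted by semicolons, each of 5 numbers parted by spaces: the shift along the tool's x, y, z in mm, then the turn about the tool's z in degrees, then the opening, from 0 (shut) to 1 (fully open). In form: x y z spin claw; .... A call has 1 to 10 rows; each row is the pose to reach, as a shift and turn from the pose measured when the call began, along the tool's axes at that moment; what a row does not reach only later rows make up. A row lasts 1/8 s, in which the tool goes at most 62.5 mm and 10.7 degrees, less where a joint would pass 70% of its speed; a pose out of reach is approached as far as the arm can. A call with a gripper value outside its range is refused whole. The fingers move at their own pace and stop on an object; the grip force is fixed at half the most. Time passes only in rows, so rows that repeat a pose let the fingers close. It gives the time, the measured TCP pose, the force and the opening at its end, in the units of the state.
- bot.get_state(): the state, without advancing time (a new reading comes with each control period).
- bot.read_camera(name): name is "scene" or "side" or "wrist"; returns the picture (384x512x3 uint8, red, green, blue); there is no depth.
- bot.camera_params(name): a dict with "fov_y" (degrees; the focal length in pixels is half the picture's height over the tangent of half this angle, whatever the lens; pixels are square), "cx", "cy" (the principal point, pixels), "world_from_camera" (4x4, takes a point from camera to world coordinates). Camera axes: x right, y down, z forward; pixel columns grow to the right and rows downward; lengths in m; the calibration is good to about 2 mm. A picture is of the moment at which its call begins: read the wrist's pose just before it. camera_params takes no time and is no camera call; for the wrist camera it gives the pose at the moment of the call.
- bot.sign_off(): hands the job in, once; it reports no verdict.
The state is a dict: "clock": time; "joints": joint angles; "qvel": joint speeds; "tau": joint torques, N m; "position": TCP position; "eef_rot": TCP orientation; "ft_force": force on the tool from outside, world axes, zero at the start; "ft_torque": the same for the moment, N m; "opening": opening from 0.0 (shut) to 1.0 (fully open).
Only numpy, scipy, OpenCV 4.12 (cv2) and the standard library are available. Lean on these libraries where they do the work, as an engineer would, in place of code of your own. Each camera call takes 0.05 s, during which the arm holds its last target.

## Working session

There is one attempt and no reset: what is moved stays moved. The work goes in short steps, Python scripts to look and compute and a tool call to move; the robot and the scene stay as the last step left them, time stands still between calls to the robot, and variables do not carry over. Pictures are saved under pics/ and viewed, and the job is handed in when it is done.

Besides the shell and the picture viewer there is one more tool, called after "Call:" as a command line: name --argument value ..., lists and objects as JSON in quotes. drive_tool: Moves the arm, as the interface text tells. Its arguments: {"type":"object","properties":{"rows":{"type":"string"}},"required":["rows"]}

```bash
mkdir -p pics; ls; cat > h.py <<'E'
from station import bot
import numpy as np, cv2
def snap(n,f):
    im=bot.read_camera(n); cv2.imwrite('pics/'+f,cv2.cvtColor(im,cv2.COLOR_RGB2BGR)); return im
def par(n):
    p=bot.camera_params(n); f=192/np.tan(np.radians(p['fov_y']/2)); return f,p['cx'],p['cy'],np.array(p['world_from_camera'])
def p2w(n,u,v,z,P=None):
    f,cx,cy,T=P or par(n)
    d=T[:3,:3]@np.array([(u-cx)/f,(v-cy)/f,1]); o=T[:3,3]
    return o+d*(z-o[2])/d[2]
def w2p(n,X,P=None):
    f,cx,cy,T=P or par(n)
    c=T[:3,:3].T@(np.array(X,float)-T[:3,3]); return np.array([cx+f*c[0]/c[2],cy+f*c[1]/c[2]])
E
python3 - <<'E'
from h import *
np.set_printoptions(precision=4,suppress=True)
for n in ['scene','side','wrist']:
    print(n,bot.camera_params(n)); snap(n,n+'0.png')
print(bot.get_state(), bot.tips_ahead)
E
```

```text
pics
scene {'fov_y': 51.69560689830414, 'cx': 254.89350809565514, 'cy': 198.03012258403118, 'world_from_camera': array([[ 0.7647,  0.5437, -0.3459,  0.9904],
       [ 0.6443, -0.6572,  0.3911, -0.4703],
       [-0.0147, -0.5219, -0.8529,  1.1377],
       [ 0.    ,  0.    ,  0.    ,  1.    ]])}
side {'fov_y': 49.08726018247343, 'cx': 248.1457207526997, 'cy': 195.93985931714903, 'world_from_camera': array([[ 0.6722, -0.4234,  0.6074, -0.0421],
       [-0.7404, -0.3806,  0.554 , -0.5826],
       [-0.0034, -0.8221, -0.5693,  0.6899],
       [ 0.    ,  0.    ,  0.    ,  1.    ]])}
wrist {'fov_y': 58.38024836396364, 'cx': 249.4923831778419, 'cy': 187.57402530759734, 'world_from_camera': array([[ 0.3978,  0.8837,  0.2469,  0.1463],
       [ 0.9175, -0.3827, -0.1083,  0.5092],
       [-0.0012,  0.2696, -0.963 ,  0.3714],
       [ 0.    ,  0.    ,  0.    ,  1.    ]])}
{'clock': 0.15, 'joints': array([58.2111, 19.6295, 87.3627, -0.0006, 73.074 , -8.3654]), 'qvel': array([-0.0133, -0.1063, -0.2642, -0.008 ,  0.0516, -0.0635]), 'tau': array([  0.0018, -43.3909, -24.6147,  -0.0002,   0.0058,   0.    ]), 'position': array([0.2085, 0.4815, 0.2094]), 'eef_rot': array([[-0.9176,  0.3975, -0.0006],
       [ 0.3975,  0.9176, -0.001 ],
       [ 0.0002, -0.0011, -1.    ]]), 'ft_force': array([0.8776, 0.8385, 0.3339]), 'ft_torque': array([-0.0278, -0.0774, -0.001 ]), 'opening': 0.9973146153326328} 0.008
```

View pics/scene0.png

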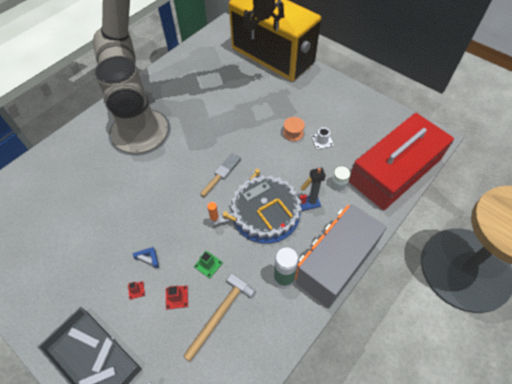

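View pics/side0.png

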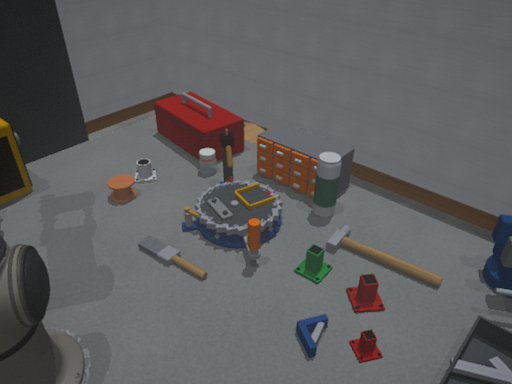

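View pics/wrist0.png

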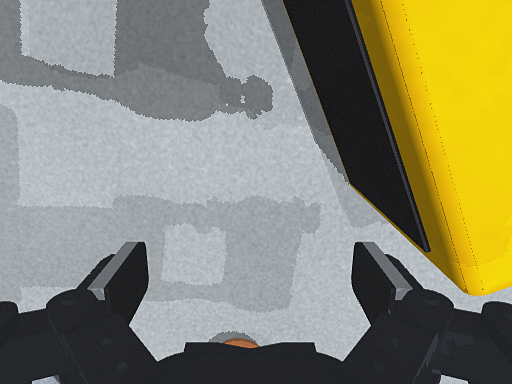

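The larger red foot is at scene (177,297) and side (366,293), with the small red one beside it at scene (136,289). The machine is at scene (266,208), with its handle at (213,211). I'll enlarge both.

```bash
python3 - <<'E'
import cv2
a=cv2.imread('pics/scene0.png'); b=cv2.imread('pics/side0.png')
def c(im,x0,y0,x1,y1,s,f): cv2.imwrite('pics/'+f,cv2.resize(im[y0:y1,x0:x1],None,fx=s,fy=s,interpolation=cv2.INTER_CUBIC))
c(a,195,155,335,255,5,'c1.png'); c(b,170,120,310,270,4,'c2.png')
c(a,120,240,220,320,6,'c3.png'); c(b,290,230,400,370,4,'c4.png')
E
```

```text
(no output)
```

View pics/c1.png

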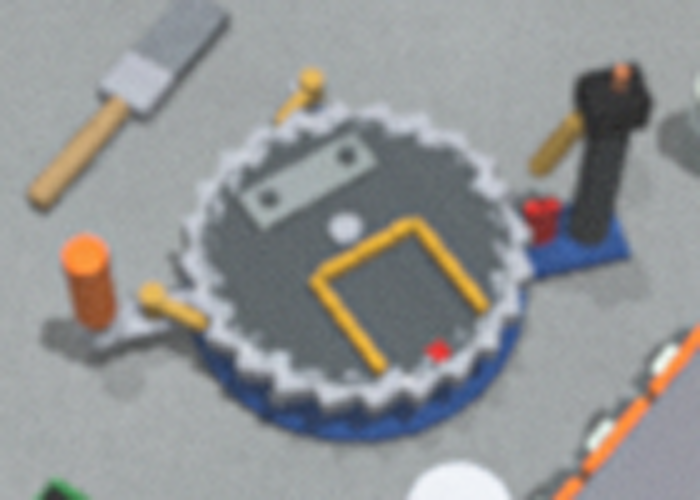

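View pics/c2.png

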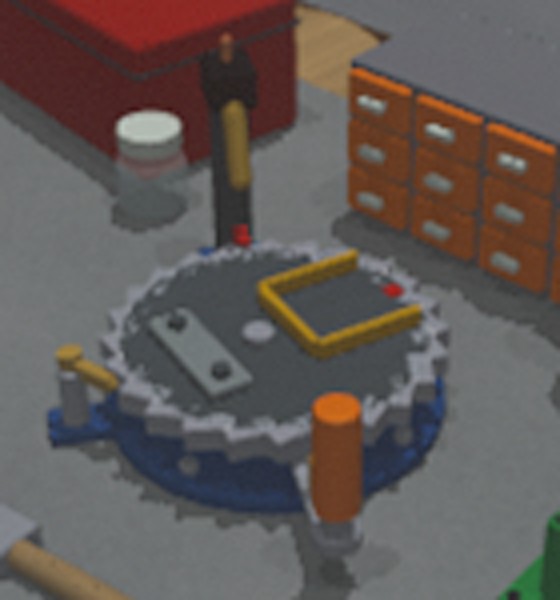

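View pics/c3.png

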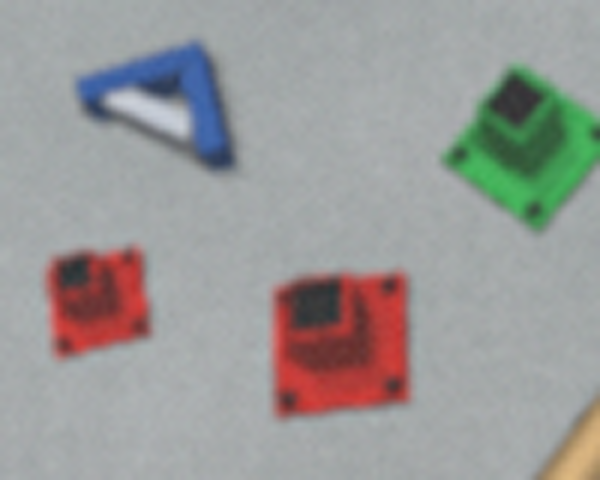

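View pics/c4.png

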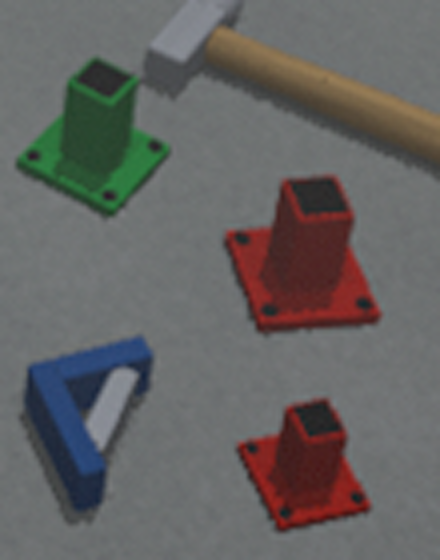

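```bash
python3 - <<'E'
from h import *
np.set_printoptions(precision=4,suppress=True)
S=lambda x,y:(195+x/5,155+y/5); D=lambda x,y:(170+x/4,120+y/4)
F=lambda x,y:(120+x/6,240+y/6); G=lambda x,y:(290+x/4,230+y/4)
PS=par('scene');PD=par('side')
q=lambda t,n,uv,z:print(t,n,p2w(n,*uv,z,PS if n=='scene' else PD))
for z in(.058,.062): q('hub','scene',S(345,228),z);q('hub','side',D(258,331),z)
q('grip','scene',S(85,250),.126);q('grip','side',D(337,408),.126)
for c in[(415,220),(318,280),(487,305),(380,370)]:q('nest','scene',S(*c),.07)
for c in[(265,289),(316,350),(354,258),(420,312)]:q('nest','side',D(*c),.07)
q('redpost','scene',S(543,205),.07)
q('redpost','side',D(241,232),.07)
q('col','scene',S(612,85),.175);q('col','side',D(227,60),.175)
for c in[(408,273),(410,402),(277,417)]:q('plate','scene',F(*c),.008)
for c in[(228,232),(262,328),(380,320)]:q('plate','side',G(*c),.008)
for c in[(342,277),(342,325),(290,328)]:q('top','scene',F(*c),.063)
for c in[(283,180),(335,178),(352,214),(300,217)]:q('top','side',G(*c),.063)
E
```

```text
hub scene [0.581 0.036 0.058]
hub side [0.5856 0.0377 0.058 ]
hub scene [0.5825 0.0341 0.062 ]
hub side [0.5817 0.0338 0.062 ]
grip scene [ 0.4976 -0.106   0.126 ]
grip side [ 0.495  -0.1102  0.126 ]
nest scene [0.6158 0.063  0.07  ]
nest scene [ 0.5965 -0.0093  0.07  ]
nest scene [0.6877 0.0433 0.07  ]
nest scene [ 0.6652 -0.0334  0.07  ]
nest side [0.6109 0.0553 0.07  ]
nest side [ 0.5832 -0.015   0.07  ]
nest side [0.678  0.0363 0.07  ]
nest side [ 0.6585 -0.037   0.07  ]
redpost scene [0.6712 0.1233 0.07  ]
redpost side [0.6506 0.1158 0.07  ]
col scene [0.6843 0.1582 0.175 ]
col side [0.6839 0.1575 0.175 ]
plate scene [ 0.5751 -0.3096  0.008 ]
plate scene [ 0.6212 -0.3541  0.008 ]
plate scene [ 0.5775 -0.3999  0.008 ]
plate side [ 0.5694 -0.313   0.008 ]
plate side [ 0.5243 -0.3603  0.008 ]
plate side [ 0.5692 -0.4023  0.008 ]
top scene [ 0.5729 -0.3386  0.063 ]
top scene [ 0.5895 -0.3547  0.063 ]
top scene [ 0.572  -0.3711  0.063 ]
top side [ 0.57   -0.3368  0.063 ]
top side [ 0.5892 -0.356   0.063 ]
top side [ 0.5723 -0.3746  0.063 ]
top side [ 0.553  -0.3562  0.063 ]
```

The numbers check out. The foot is at about (0.572,-0.356) with its sides at 45°. The axis is at (0.582,0.034). The column is 161 mm from it, at 50.6° (160 expected). The handle is 166 mm from it (168 expected), and the nest points at about -17°. I'll move above the foot.

Call:
drive_tool --rows "-666 -624 0 22 1;-666 -624 0 22 1;-666 -624 0 22 1;-666 -624 0 22 1;-666 -624 0 22 1;-666 -624 0 22 1;-666 -624 0 22 1;-666 -624 0 22 1;-666 -624 0 22 1;-666 -624 0 22 1"

```text
clock: 1.4
position: [0.4575, -0.0938, 0.2099]
eef_rot: [[-0.702, 0.713, -0.0], [0.713, 0.702, -0.001], [-0.0, -0.001, -1.0]]
ft_force: [0.7, 0.6, 1.1]
opening: 1.001
```

```bash
cat >> h.py <<'E'
np.set_printoptions(precision=4,suppress=True)
def to(xyz,yaw):
    "rows numbers to reach world TCP xyz with jaw (tool y) world yaw deg (mod 180)"
    s=bot.get_state(); R=s['eef_rot']; d=R.T@(np.array(xyz)-s['position'])*1000
    y=np.degrees(np.arctan2(R[1,1],R[0,1])); t=((yaw-y+90)%180)-90
    print('t',s['clock'],'pos',s['position'],'yaw %.1f'%y,'j6 %.1f'%s['joints'][5],'F',s['ft_force'],'open %.3f'%s['opening'])
    print('move',d.round(1),'spin %.1f'%-t)
E
python3 -c "
from h import *
to([.572,-.356,.21],45)"
```

```text
t 1.4 pos [ 0.4575 -0.0938  0.2099] yaw 44.5 j6 -65.5 F [0.7101 0.6181 1.0569] open 1.001
move [-267.2 -102.4    0. ] spin -0.5
```

Call:
drive_tool --rows "-267 -102 0 0 1;-267 -102 0 0 1;-267 -102 0 0 1;-267 -102 0 0 1;-267 -102 0 0 1;-267 -102 0 0 1;-267 -102 0 0 1"

```text
clock: 2.28
position: [0.5718, -0.3548, 0.2095]
eef_rot: [[-0.702, 0.713, -0.002], [0.713, 0.702, 0.001], [0.001, -0.001, -1.0]]
ft_force: [0.5, -0.4, 0.9]
opening: 1.001
```

```bash
python3 -c "
from h import *
to([.572,-.356,.21],45)
P=par('wrist');print(P)
snap('wrist','w1.png')"
```

```text
t 2.275 pos [ 0.5718 -0.3548  0.2095] yaw 44.6 j6 -82.9 F [ 0.4657 -0.4334  0.8536] open 1.001
move [-1.  -0.7 -0.5] spin -0.4
(np.float64(343.6826392225615), 249.4923831778419, 187.57402530759734, array([[ 0.7127,  0.6758,  0.1878,  0.5245],
       [ 0.7014, -0.6865, -0.1917, -0.3058],
       [-0.0006,  0.2684, -0.9633,  0.3716],
       [ 0.    ,  0.    ,  0.    ,  1.    ]]))
```

View pics/w1.png

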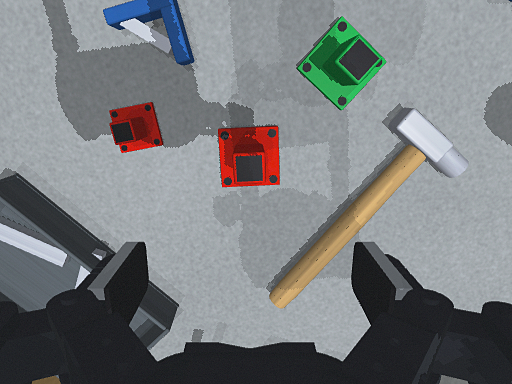

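The red foot is at (249,155), with plate corners near (219,129), (279,125), (280,184) and (220,188). The green foot and the hammer are well clear of it.

```bash
python3 -c "
from h import *
P=par('wrist')
s=bot.get_state()
print('tcp px',w2p('wrist',s['position'],P),w2p('wrist',[.572,-.356,.008],P))
c=[p2w('wrist',u,v,.008,P) for u,v in [(219,129),(279,125),(280,184),(220,188)]]
c=np.array(c);print(c,c.mean(0));
for i in range(4):
  d=c[(i+1)%4]-c[i];print(np.linalg.norm(d),np.degrees(np.arctan2(d[1],d[0])))
print(np.mean([p2w('wrist',u,v,.063,P) for u,v in [(234,151),(264,151),(266,183),(234,184)]],0))
"
```

```text
tcp px [248.353  231.1217] [248.1201 158.5802]
[[ 0.5281 -0.355   0.008 ]
 [ 0.57   -0.3079  0.008 ]
 [ 0.6167 -0.3516  0.008 ]
 [ 0.573  -0.4011  0.008 ]] [ 0.572  -0.3539  0.008 ]
0.06304381939835481 48.35424113949734
0.06398803968181478 -43.11810777455611
0.06607408749505156 -131.45976825825718
0.06435137044509129 134.18898390526664
[ 0.5715 -0.3534  0.063 ]
```

```bash
python3 -c "
from h import *
to([.5718,-.3545,.028],46.5)"
```

```text
t 2.325 pos [ 0.5719 -0.3545  0.21  ] yaw 44.6 j6 -82.9 F [-0.2573  0.0651  0.0407] open 1.001
move [ -0.1   0.  182. ] spin -1.9
```

Call:
drive_tool --rows "0 0 60 -2 1;0 0 115 -2 1;0 0 155 -2 1;0 0 182 -2 1;0 0 182 -2 1;0 0 182 -2 0;0 0 182 -2 0;0 0 182 -2 0;0 0 182 -2 0;0 0 182 -2 0"

```text
clock: 3.58
position: [0.5722, -0.355, 0.0295]
eef_rot: [[-0.726, 0.687, 0.001], [0.687, 0.726, -0.001], [-0.001, -0.0, -1.0]]
ft_force: [-1.8, 0.6, 5.2]
opening: 0.333
```

Call:
drive_tool --rows "0 0 0 0 0;0 0 0 0 0;0 0 -50 0 0;0 0 -110 0 0;0 0 -160 0 0;0 0 -160 0 0"

```text
clock: 4.32
position: [0.5739, -0.3561, 0.1946]
eef_rot: [[-0.726, 0.687, 0.008], [0.687, 0.726, -0.007], [-0.011, 0.0, -1.0]]
ft_force: [-0.7, -0.3, -2.3]
opening: 0.33
```

```bash
python3 -c "
from h import *
to([.628,.020,.19],-17)
snap('wrist','w2.png');snap('scene','s2.png')"
```

```text
t 4.325 pos [ 0.5739 -0.3561  0.1946] yaw 46.6 j6 -84.9 F [-0.6952 -0.2738 -2.3191] open 0.330
move [219.2 310.4   2.4] spin 63.6
```

View pics/w2.png

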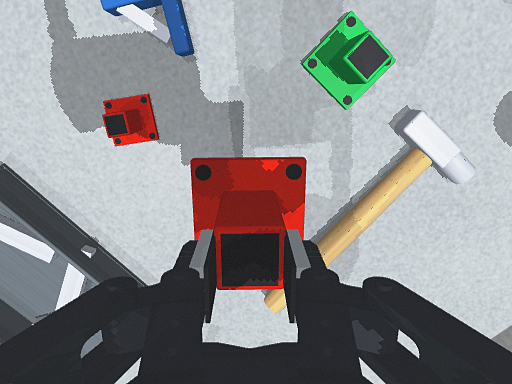

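The foot is held squarely, with the tube between the pads. I'll stop short of the nest to get a clear wrist view of it.

```bash
python3 -c "
from h import *
to([.605,-.057,.2],-17)"
```

```text
t 4.425 pos [ 0.5717 -0.3545  0.1888] yaw 46.6 j6 -84.9 F [ 0.2669  0.4964 -2.6243] open 0.336
move [180.3 239.  -11.4] spin 63.6
```

Call:
drive_tool --rows "180 239 -11 64 0;180 239 -11 64 0;180 239 -11 64 0;180 239 -11 64 0;180 239 -11 64 0;180 239 -11 64 0;180 239 -11 64 0;180 239 -11 64 0"

```text
clock: 5.42
position: [0.6046, -0.0577, 0.1981]
eef_rot: [[0.297, 0.955, -0.003], [0.955, -0.297, -0.0], [-0.001, -0.003, -1.0]]
ft_force: [0.7, 0.2, -2.7]
opening: 0.329
```

```bash
python3 -c "
from h import *
to([.628,.020,.19],-17)
print(par('wrist'))
snap('wrist','w3.png')"
```

```text
t 5.425 pos [ 0.6046 -0.0577  0.1981] yaw -17.3 j6 4.6 F [ 0.6834  0.2433 -2.7128] open 0.329
move [81.2 -0.7  8. ] spin -0.3
(np.float64(343.6826392225615), 249.4923831778419, 187.57402530759734, array([[ 0.9548, -0.2853, -0.0829,  0.6258],
       [-0.2971, -0.9194, -0.2576,  0.008 ],
       [-0.0028,  0.2706, -0.9627,  0.3601],
       [ 0.    ,  0.    ,  0.    ,  1.    ]]))
```

View pics/w3.png

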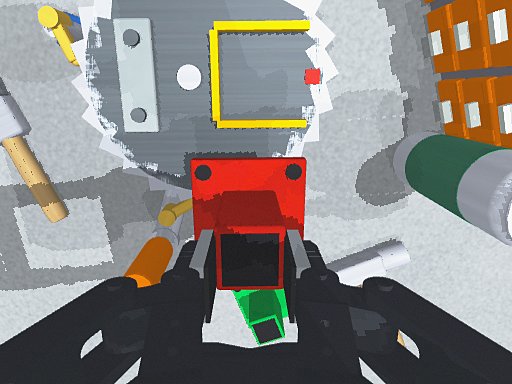

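```bash
python3 -c "
import cv2
a=cv2.imread('pics/w3.png');cv2.imwrite('pics/c5.png',cv2.resize(a[5:140,165:345],None,fx=4,fy=4,interpolation=cv2.INTER_NEAREST))"
```

```text
(no output)
```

View pics/c5.png

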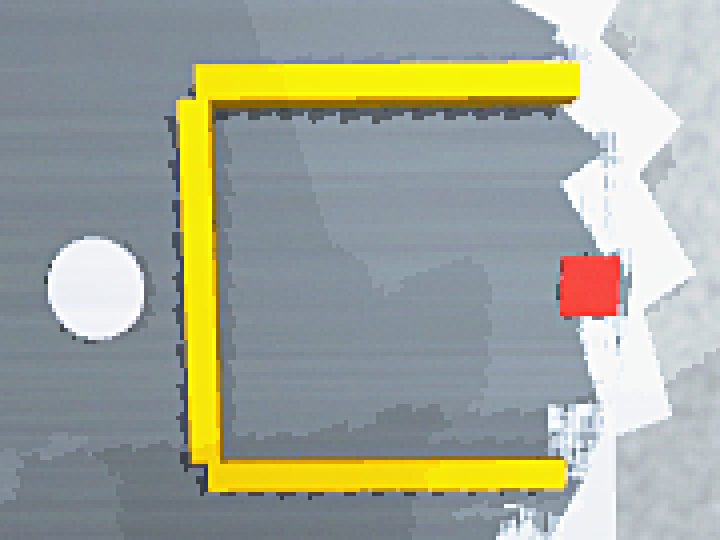

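```bash
python3 -c "
from h import *
P=(np.float64(343.6826392225615), 249.4923831778419, 187.57402530759734, np.array([[ 0.9548, -0.2853, -0.0829,  0.6258],[-0.2971, -0.9194, -0.2576,  0.008 ],[-0.0028,  0.2706, -0.9627,  0.3601],[0,0,0,1.]]))
g=lambda x,y,z:p2w('',165+x/4,5+y/4,z,P)
t1,t2=g(212,98,.07),g(578,98,.07);b1,b2=g(220,460,.07),g(566,458,.07);k1,k2=g(209,130,.07),g(219,455,.07);hub=g(95,288,.061);sq=g(590,286,.059)
dir=lambda a,b:np.degrees(np.arctan2(*(b-a)[1::-1]))
print(t1,t2,b1,b2,k1,k2,'hub',hub,'sq',sq)
print(dir(t1,t2),dir(b1,b2),dir(k2,k1)-90,dir(hub,sq),np.linalg.norm(hub-sq))
th=np.radians(np.mean([dir(t1,t2),dir(b1,b2)]))
u=np.array([np.cos(th),np.sin(th),0]);n=np.array([-u[1],u[0],0])
print('width',(t1+t2-b1-b2)@n/2,'mid off n',(t1+t2+b1+b2)@n/4, 'hub n',hub@n,'back u',(k1+k2)@u/2,'hub u',hub@u)
m=(t1+t2+b1+b2)@n/4; 
for U in ((k1+k2)@u/2+.035,hub@u+.048): print(U,U*u+m*n)
"
```

```text
[0.6153 0.0594 0.07  ] [0.6832 0.0382 0.07  ] [ 0.5947 -0.0067  0.07  ] [ 0.6635 -0.0276  0.07  ] [0.6129 0.0541 0.07  ] [ 0.5949 -0.0056  0.07  ] hub [0.5802 0.0339 0.061 ] sq [0.6786 0.0037 0.059 ]
-17.309701306390465 -16.945570722358283 -16.832506264070744 -17.02766843505271 0.10293090342554972
width 0.0689524890393977 mid off n 0.20337538120027293 hub n 0.20323479360265156 back u 0.5699854503010874 hub u 0.5445269559189789
0.6049854503010874 [0.638  0.0162 0.    ]
0.592526955918979 [0.6261 0.0199 0.    ]
```

The hub disc and the nest's back fence disagree by about 12 mm on the nest's middle. I'll check the axis by overlaying the 113 mm rim circle.

```bash
python3 -c "
from h import *
PW=(np.float64(343.6826392225615), 249.4923831778419, 187.57402530759734, np.array([[ 0.9548, -0.2853, -0.0829,  0.6258],[-0.2971, -0.9194, -0.2576,  0.008 ],[-0.0028,  0.2706, -0.9627,  0.3601],[0,0,0,1.]]))
def ov(f,n,P,box,s,out):
  im=cv2.imread('pics/'+f);x0,y0,x1,y1=box
  im=cv2.resize(im[y0:y1,x0:x1],None,fx=s,fy=s,interpolation=cv2.INTER_CUBIC)
  for c,col in(((.581,.034),(0,0,255)),((.5915,.0305),(0,255,0))):
    for r in (.113,.002):
      pts=np.array([(w2p(n,[c[0]+r*np.cos(t),c[1]+r*np.sin(t),.058],P)-[x0,y0])*s for t in np.linspace(0,6.29,120)])
      cv2.polylines(im,[pts.astype(int)],False,col,1)
  cv2.imwrite('pics/'+out,im)
ov('scene0.png','scene',par('scene'),(195,155,335,255),5,'o1.png')
ov('side0.png','side',par('side'),(170,120,310,270),4,'o2.png')
ov('w3.png','wrist',PW,(0,0,400,250),2,'o3.png')
"
```

```text
(no output)
```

View pics/o1.png

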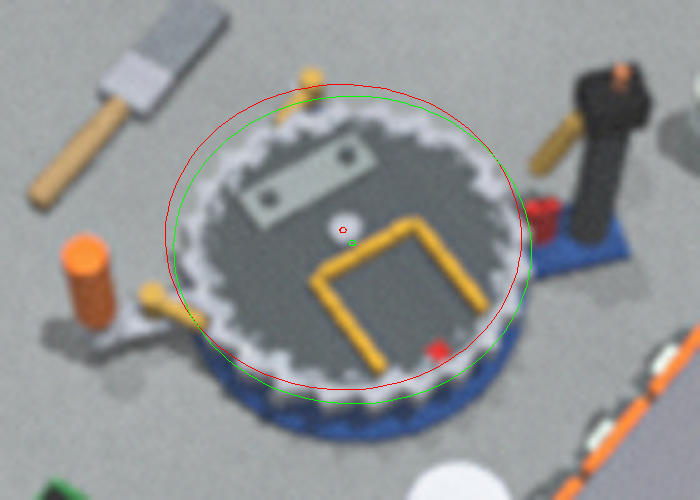

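View pics/o2.png

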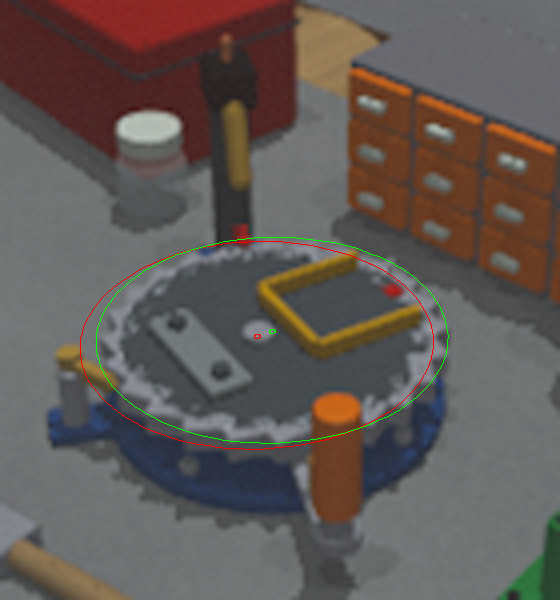

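View pics/o3.png

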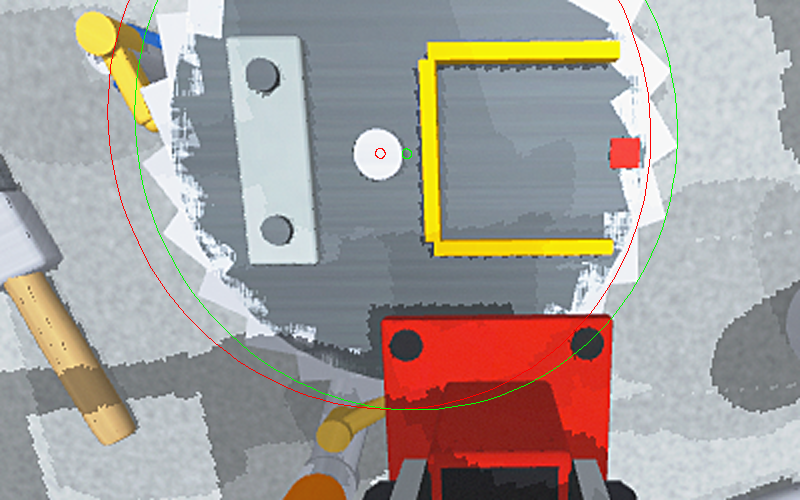

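```bash
python3 -c "
from h import *
PW=(np.float64(343.6826392225615), 249.4923831778419, 187.57402530759734, np.array([[ 0.9548, -0.2853, -0.0829,  0.6258],[-0.2971, -0.9194, -0.2576,  0.008 ],[-0.0028,  0.2706, -0.9627,  0.3601],[0,0,0,1.]]))
tcp=np.array([.6046,-.0577,.1981]);R=np.array([[.297,.955,-.003],[.955,-.297,0],[-.001,-.003,-1]])
for uv in [(191.5,158),(306,157.5),(249,157.5)]:
  print((R.T@(p2w('',*uv,.1981-.0295+.008,PW)-tcp))*1000)
for uv in [(218,233),(279,233),(216,290),(283,290)]:
  print((R.T@(p2w('',*uv,.1981-.0295+.063,PW)-tcp))*1000)
# reference: apparent TCP calibration from foot on bench: earlier frame agreement
to([.638,.0162,.13],-17.1)
"
```

```text
[ 34.1015 -31.1286  21.559 ]
[34.3993 30.8681 21.3811]
[34.3878  0.026  21.4695]
[ 13.8351 -12.4329 -33.477 ]
[ 13.8609  12.1747 -33.5475]
[-12.2428 -13.9317 -33.4495]
[-12.1969  14.471  -33.5309]
t 5.475 pos [ 0.6048 -0.0579  0.1985] yaw -17.3 j6 4.7 F [-0.079   0.0402 -2.0671] open 0.331
move [80.7  9.8 68.4] spin -0.2
```

Call:
drive_tool --rows "40 5 0 0 0;79 10 0 0 0;79 10 40 0 0;79 10 85 0 0;79 10 85 0 0;79 10 85 0 0"

```text
clock: 6.22
position: [0.6387, 0.0138, 0.115]
eef_rot: [[0.298, 0.955, 0.0], [0.955, -0.298, -0.0], [-0.0, 0.0, -1.0]]
ft_force: [0.4, -0.0, -1.8]
opening: 0.333
```

```bash
python3 -c "
from h import *
to([.638,.0162,.089],-17.1)
print(list(map(lambda a:a.tolist() if hasattr(a,'tolist') else a,par('wrist'))))
snap('wrist','w4.png')"
```

```text
t 6.225 pos [0.6387 0.0138 0.115 ] yaw -17.3 j6 11.7 F [ 0.3522 -0.0034 -1.7561] open 0.333
move [ 2.1 -1.4 26. ] spin -0.2
[343.6826392225615, 249.4923831778419, 187.57402530759734, [[0.9545422414371002, -0.28704058569474494, -0.08035428723007079, 0.6594362230747194], [-0.29807564170759554, -0.9190724494131663, -0.2577920568021561, 0.07948333711729134], [0.00014537138655361623, 0.27002506345467037, -0.9628532826830156, 0.2770408368246139], [0.0, 0.0, 0.0, 1.0]]]
```

View pics/w4.png

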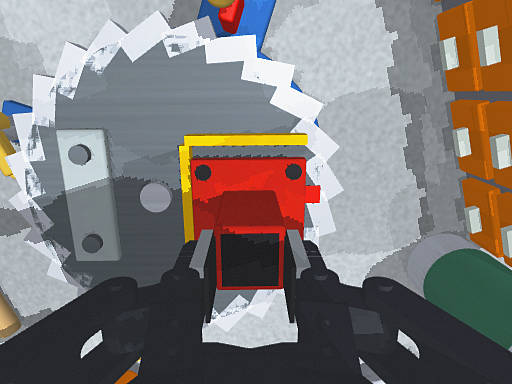

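```bash
python3 -c "
from h import *
import cv2
a=cv2.imread('pics/w4.png');cv2.imwrite('pics/c6.png',cv2.resize(a[120:260,165:345],None,fx=4,fy=4,interpolation=cv2.INTER_NEAREST))
P=(343.6826392225615, 249.4923831778419, 187.57402530759734, np.array([[0.9545422414371002, -0.28704058569474494, -0.08035428723007079, 0.6594362230747194], [-0.29807564170759554, -0.9190724494131663, -0.2577920568021561, 0.07948333711729134], [0.00014537138655361623, 0.27002506345467037, -0.9628532826830156, 0.2770408368246139], [0.0, 0.0, 0.0, 1.0]]))
tcp=np.array([.6387,.0138,.115]);R=np.array([[.298,.955,0],[.955,-.298,0],[0,0,-1]])
g=lambda u,v,z:(R.T@(p2w('',u,v,z,P)-tcp))*1000
print('fence',g(200,145,.07),g(306,145,.07),'back',g(189,155,.07),g(191,230,.07))
for z in(.0935,.091):print('plate',g(191,158,z),g(306,157.5,z))
print('axis?',g(155,197,.061),R.T@(np.array([.638,.0162,.07])-tcp)*1000)
"
```

```text
fence [ 37.5735 -29.6845  45.    ] [37.5587 34.4356 45.    ] back [ 31.4555 -36.6303  45.    ] [-17.7387 -37.6819  45.    ]
plate [ 34.0618 -31.4415  21.5   ] [34.3217 30.8533 21.5   ]
plate [ 33.5872 -31.8729  24.    ] [33.8507 31.2704 24.    ]
axis? [  1.8672 -61.9445  54.    ] [ 2.0834 -1.3837 45.    ]
```

View pics/c6.png

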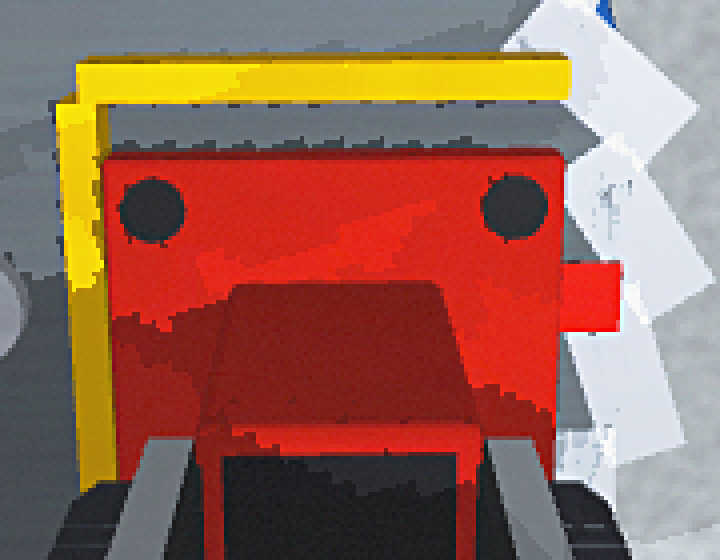

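Call:
drive_tool --rows "2 -1.5 0 0 0;2 -1.5 8 0 0;2 -1.5 14 0 0;2 -1.5 19 0 0;2 -1.5 23 0 0;2 -1.5 26 0 0;2 -1.5 27 0 0;2 -1.5 27 0 0"

```text
clock: 7.28
position: [0.6384, 0.0162, 0.0888]
eef_rot: [[0.298, 0.955, 0.002], [0.955, -0.298, -0.001], [-0.0, 0.002, -1.0]]
ft_force: [-0.3, -0.6, -2.0]
opening: 0.331
```

```bash
python3 -c "
from h import *
to([.638,.0162,.0875],-17.1)
snap('wrist','w5.png')"
```

```text
t 7.275 pos [0.6384 0.0162 0.0888] yaw -17.3 j6 11.9 F [-0.287  -0.6189 -2.0499] open 0.331
move [-0.1 -0.4  1.3] spin -0.2
```

View pics/w5.png

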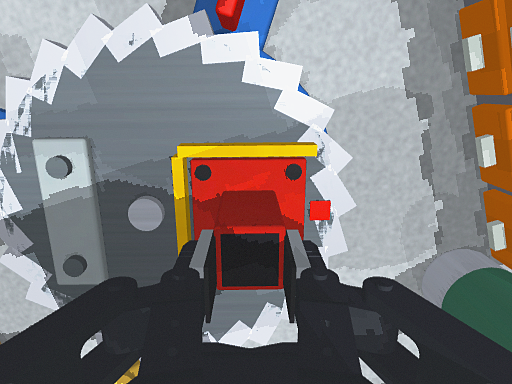

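Call:
drive_tool --rows "0 0 1 0 0;0 0 2 0 0;0 0 2 0 0;0 0 2 0 1;0 0 2 0 1;0 0 2 0 1;0 0 2 0 1;0 0 -20 0 1;0 0 -60 0 1;0 0 -100 0 1"

```text
clock: 8.57
position: [0.638, 0.0163, 0.1898]
eef_rot: [[0.298, 0.955, 0.001], [0.955, -0.298, -0.001], [-0.0, 0.001, -1.0]]
ft_force: [1.1, 0.2, 0.0]
opening: 1.004
```

Call:
drive_tool --rows "-40 0 -110 0 1;-80 0 -110 0 1;-80 0 -110 0 1"

```text
clock: 8.95
position: [0.6144, -0.0624, 0.3033]
eef_rot: [[0.3, 0.954, 0.007], [0.954, -0.3, -0.002], [-0.0, 0.007, -1.0]]
ft_force: [-0.2, 0.4, 0.0]
opening: 0.997
```

```bash
python3 -c "
from h import *
to([.496,-.108,.2],-35)
print(list(map(lambda a:a.tolist() if hasattr(a,'tolist') else a,par('wrist'))))
snap('wrist','w6.png')"
```

```text
t 8.95 pos [ 0.6144 -0.0624  0.3033] yaw -17.5 j6 4.6 F [-0.2272  0.4424  0.0134] open 0.997
move [ -79.1 -100.   102.6] spin 17.5
[343.6826392225615, 249.4923831778419, 187.57402530759734, [[0.9537955694523825, -0.29112730548111565, -0.07428932424183742, 0.6342010575825955], [-0.3003662111627082, -0.9178476921703146, -0.259491335441832, 0.0035846939017953926], [0.007358728474614256, 0.26981568890806024, -0.9628838679375121, 0.46538212137198004], [0.0, 0.0, 0.0, 1.0]]]
```

View pics/w6.png

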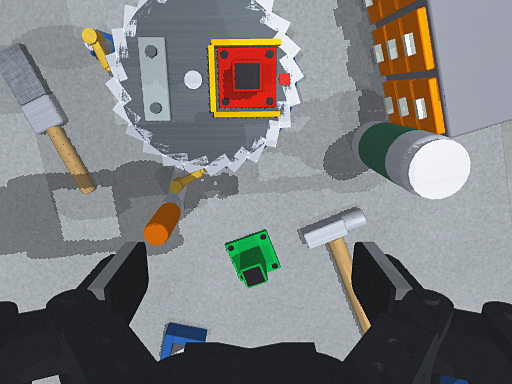

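```bash
python3 -c "
from h import *
P=(343.6826392225615, 249.4923831778419, 187.57402530759734, np.array([[0.9537955694523825, -0.29112730548111565, -0.07428932424183742, 0.6342010575825955], [-0.3003662111627082, -0.9178476921703146, -0.259491335441832, 0.0035846939017953926], [0.007358728474614256, 0.26981568890806024, -0.9628838679375121, 0.46538212137198004], [0.0, 0.0, 0.0, 1.0]]))
g=lambda u,v,z:p2w('',u,v,z,P)
print('handle',g(155,233,.126),'handle bot',g(176,204,.052),'pawl',g(178,186,.06))
im=cv2.imread('pics/w6.png')[0:300,80:330];im=cv2.resize(im,None,fx=2.4,fy=2)
im=cv2.imread('pics/w6.png')[0:280,80:340];im=cv2.resize(im,None,fx=2,fy=2)
for r in(.113,.002):
  pts=np.array([(w2p('',[.592+r*np.cos(t),.0302+r*np.sin(t),.058],P)-[80,0])*2 for t in np.linspace(0,6.29,120)])
  cv2.polylines(im,[pts.astype(int)],False,(0,200,0),1)
cv2.imwrite('pics/o6.png',im)
to([.495,-.108,.2],-35)
"
```

```text
handle [ 0.4972 -0.1053  0.126 ] handle bot [ 0.5073 -0.1003  0.052 ] pawl [ 0.5203 -0.0774  0.06  ]
t 9.0 pos [ 0.6142 -0.0627  0.3028] yaw -17.5 j6 4.6 F [ 0.0721 -0.6456  0.5194] open 1.001
move [ -79.  -100.7  102.2] spin 17.5
```

View pics/o6.png

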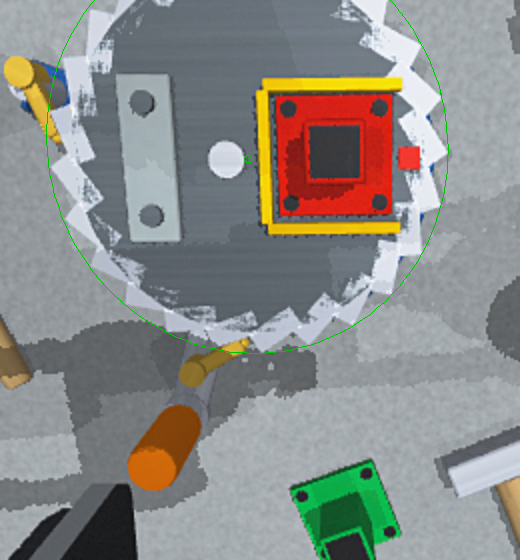

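The foot is seated inside the fences. The handle top is at about (0.496,-0.107). I'll take hold of it with the jaws along the stroke direction.

Call:
drive_tool --rows "-40 -50 40 9 1;-78 -100 90 17.5 1;-79 -101 90 17.5 1;-79 -101 140 17.5 1;-79 -101 140 17.5 1"

```text
clock: 9.62
position: [0.492, -0.1063, 0.1584]
eef_rot: [[0.573, 0.819, -0.003], [0.819, -0.573, 0.002], [-0.001, -0.004, -1.0]]
ft_force: [0.1, -0.3, 0.6]
opening: 1.004
```

```bash
python3 -c "
from h import *
to([.496,-.1065,.087],-35)
snap('wrist','w7.png');P=par('wrist');print(w2p('',[.496,-.1065,.126],P))"
```

```text
t 9.625 pos [ 0.492  -0.1063  0.1584] yaw -35.0 j6 14.0 F [ 0.1452 -0.3114  0.5759] open 1.004
move [ 2.2  3.6 71.4] spin 0.0
[251.6013 207.0508]
```

View pics/w7.png

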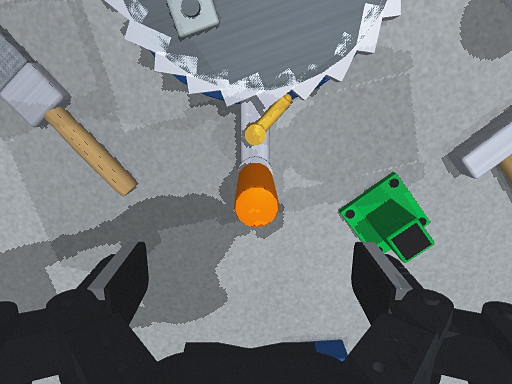

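Call:
drive_tool --rows "2 5 30 0 1;2 5 55 0 1;2 5 71 0 1;2 5 71 0 1;2 5 71 0 0;2 5 71 0 0;2 5 71 0 0;2 5 71 0 0;2 5 71 0 0"

```text
clock: 10.8
position: [0.4998, -0.1084, 0.0907]
eef_rot: [[0.573, 0.82, 0.003], [0.82, -0.573, -0.001], [0.001, 0.003, -1.0]]
ft_force: [-1.0, 0.1, 4.5]
opening: 0.298
```

```bash
python3 -c "
from h import *
to([.4985,-.108,.087],-35)
s=bot.get_state();d=s['position'][:2]-[.592,.0302];print(np.hypot(*d),np.degrees(np.arctan2(d[1],d[0])))
snap('scene','s8.png')"
```

```text
t 10.8 pos [ 0.4998 -0.1084  0.0907] yaw -34.9 j6 14.1 F [-1.0069  0.1237  4.4641] open 0.298
move [-0.4 -1.3  3.7] spin 0.1
0.16650667192181856 -123.63364964375177
```

```bash
cat >> h.py <<'E'
C=np.array([.592,.0302])
def arc(ds,r=None,c=C):
    s=bot.get_state();R=s['eef_rot'];p=s['position'];v=p[:2]-c
    th=np.arctan2(v[1],v[0]);rr=r or np.hypot(*v)
    print('t %.2f'%s['clock'],'th %.4f'%th,'r %.4f'%np.hypot(*v),'pos',p,'F',s['ft_force'],'Ft %.1f Fr %.1f'%(s['ft_force'][:2]@[-np.sin(th),np.cos(th)],s['ft_force'][:2]@[np.cos(th),np.sin(th)]),'j6 %.1f'%s['joints'][5],'op %.3f'%s['opening'],'yawerr %.1f'%((np.degrees(np.arctan2(R[1,1],R[0,1])-th)-90+90)%180-90))
    for d in ds:
        q=np.array([*(c+rr*np.array([np.cos(th+d),np.sin(th+d)])),p[2]])
        print('%.3f:'%d,(R.T@(q-p)*1000).round(1),'%.1f'%-np.degrees(d))
E
python3 -c "
from h import *
arc([-.05,-.1,-.15,-.2,-.25,-.3])"
```

```text
t 10.85 th -2.1579 r 0.1665 pos [ 0.4998 -0.1084  0.0907] F [-0.8335  0.204   5.725 ] Ft -0.8 Fr 0.3 j6 14.1 op 0.296 yawerr -1.3
-0.050: [ 0.  -8.3 -0. ] 2.9
-0.100: [  0.5 -16.6  -0. ] 5.7
-0.150: [  1.3 -24.9  -0.1] 8.6
-0.200: [  2.6 -33.1  -0.1] 11.5
-0.250: [  4.2 -41.3  -0.1] 14.3
-0.300: [  6.3 -49.4  -0.1] 17.2
```

View pics/s8.png

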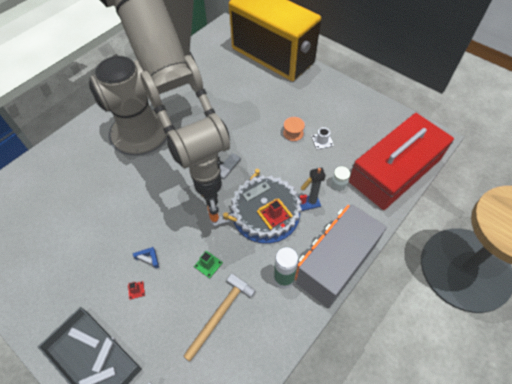

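The red foot is in the nest and the gripper is on the handle. Now I'll go back to find the stop.

Call:
drive_tool --rows "0 -5 0 1.5 0;0 -11 0 3.5 0;1 -17 0 6 0;1 -17 0 6 0"

```text
clock: 11.35
position: [0.4855, -0.0979, 0.0908]
eef_rot: [[0.655, 0.755, 0.001], [0.755, -0.655, -0.001], [0.0, 0.002, -1.0]]
ft_force: [-3.3, -2.1, 1.8]
opening: 0.3
```

```bash
python3 -c "
from h import *
arc([-.05,-.1,-.15,-.2])"
```

```text
t 11.35 th -2.2644 r 0.1666 pos [ 0.4855 -0.0979  0.0908] F [-3.3013 -2.0773  1.841 ] Ft -1.2 Fr 3.7 j6 20.7 op 0.300 yawerr -1.2
-0.050: [ 0.  -8.3 -0. ] 2.9
-0.100: [  0.5 -16.6  -0. ] 5.7
-0.150: [  1.3 -24.9  -0. ] 8.6
-0.200: [  2.6 -33.2  -0.1] 11.5
```

Call:
drive_tool --rows "0 -6 0 2 0;0 -12 0 4 0;0.5 -16 0 5.5 0;0.5 -16 0 5.5 0"

```text
clock: 11.85
position: [0.48, -0.0917, 0.091]
eef_rot: [[0.726, 0.688, 0.015], [0.688, -0.726, -0.009], [0.005, 0.017, -1.0]]
ft_force: [18.3, -19.1, -20.8]
opening: 0.298
```

```bash
python3 -c "
from h import *
arc([-.05,-.1,-.15,-.2])"
```

```text
t 11.85 th -2.3139 r 0.1655 pos [ 0.48   -0.0917  0.091 ] F [ 18.2676 -19.0836 -20.8062] Ft 26.4 Fr 1.7 j6 27.0 op 0.298 yawerr -4.0
-0.050: [-0.4 -8.3 -0.1] 2.9
-0.100: [ -0.3 -16.5  -0.3] 5.7
-0.150: [  0.2 -24.8  -0.4] 8.6
-0.200: [  1.  -33.   -0.5] 11.5
```

Back stop found: 26 N at θ≈-2.31, so the forward stop should be near θ≈-1.93. Next is the first forward stroke.

```bash
python3 -c "
from h import *
arc([.05,.1,.15,.2,.25,.3,.35,.39],r=.167)"
```

```text
t 11.85 th -2.3139 r 0.1655 pos [ 0.48   -0.0917  0.091 ] F [ 18.2676 -19.0836 -20.8062] Ft 26.4 Fr 1.7 j6 27.0 op 0.298 yawerr -4.0
0.050: [-0.7  8.4  0.1] -2.9
0.100: [ 0.5 16.7  0.3] -5.7
0.150: [ 2.1 24.9  0.4] -8.6
0.200: [ 4.1 33.   0.6] -11.5
0.250: [ 6.6 41.   0.7] -14.3
0.300: [ 9.4 48.8  0.9] -17.2
0.350: [12.6 56.5  1. ] -20.1
0.390: [15.4 62.6  1.1] -22.3
```

Call:
drive_tool --rows "-1 8 0 -3 0;0 17 0 -6 0;2 25 0 -9 0;4 33 0 -12 0;6.5 41 0 -15 0;9.5 49 0 -18 0;12.5 56 0 -21 0;12.5 56 0 -21 0"

```text
clock: 12.85
position: [0.528, -0.1225, 0.0908]
eef_rot: [[0.433, 0.901, 0.014], [0.901, -0.433, -0.006], [0.001, 0.015, -1.0]]
ft_force: [5.2, 3.6, -6.4]
opening: 0.296
```

```bash
python3 -c "
from h import *
arc([.02,.04,.06,.08,.1],r=.167)"
```

```text
t 12.85 th -1.9675 r 0.1656 pos [ 0.528  -0.1225  0.0908] F [ 5.2032  3.6114 -6.393 ] Ft 3.4 Fr -5.3 j6 4.5 op 0.296 yawerr -2.9
0.020: [-1.2  3.4  0.1] -1.1
0.040: [-1.   6.7  0.1] -2.3
0.060: [-0.6 10.1  0.2] -3.4
0.080: [-0.2 13.4  0.2] -4.6
0.100: [ 0.2 16.7  0.3] -5.7
```

Call:
drive_tool --rows "-0.5 5 0 -2 0;-0.5 9 0 -3.5 0;-0.5 9 0 -3.5 0"

```text
clock: 13.22
position: [0.5333, -0.1242, 0.0908]
eef_rot: [[0.377, 0.926, 0.008], [0.926, -0.377, -0.0], [0.003, 0.008, -1.0]]
ft_force: [-8.4, 11.2, 8.5]
opening: 0.297
```

```bash
python3 -c "
from h import *
arc([-.1,-.2,-.3,-.35,-.385,-.4],r=.167)
snap('side','d9.png');snap('scene','s9.png')
a=cv2.imread('pics/s9.png')[155:255,195:335];b=cv2.imread('pics/d9.png')[140:260,170:310]
cv2.imwrite('pics/c9.png',np.vstack([cv2.resize(a,None,fx=4,fy=3,interpolation=2)*0+cv2.resize(a,(560,300),interpolation=2),cv2.resize(b,(560,300),interpolation=2)]))"
```

```text
t 13.22 th -1.9341 r 0.1652 pos [ 0.5333 -0.1242  0.0908] F [-8.4019 11.205   8.4598] Ft -11.8 Fr -7.5 j6 0.8 op 0.297 yawerr -1.3
-0.100: [ -1.4 -16.6  -0.1] 5.7
-0.200: [  0.7 -33.2  -0.3] 11.5
-0.300: [  4.5 -49.5  -0.4] 17.2
-0.350: [  7.  -57.4  -0.4] 20.1
-0.385: [  8.9 -62.9  -0.5] 22.1
-0.400: [  9.8 -65.3  -0.5] 22.9
```

View pics/c9.png

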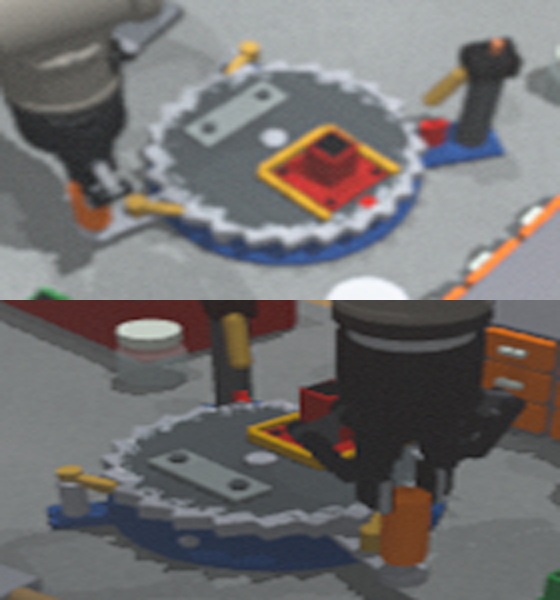

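```bash
cat >> h.py <<'E'
PS=par('scene')
def sq(f):
    "nest angle from the red square mark on rim, scene camera"
    im=cv2.imread('pics/'+f).astype(int); b,g,r=im[...,0],im[...,1],im[...,2]
    m=((r>130)&(g<75)&(b<75)).astype(np.uint8)
    n,l,st,ce=cv2.connectedComponentsWithStats(m)
    for i in range(1,n):
        w=p2w('scene',*ce[i],.061,PS); d=w[:2]-C
        if .04<np.hypot(*d)<.16: print('blob',st[i][4],ce[i],w[:2],'r %.3f ang %.2f'%(np.hypot(*d),np.degrees(np.arctan2(d[1],d[0]))))
E
python3 -c "
from h import *
sq('scene0.png');sq('s8.png');sq('s9.png')"
```

```text
blob 20 [302.8 196.4] [0.6674 0.1255] r 0.122 ang 51.63
blob 6 [282.5    224.6667] [0.6802 0.0043] r 0.092 ang -16.37
blob 19 [302.8421 196.5263] [0.6678 0.1252] r 0.122 ang 51.41
blob 1 [302. 201.] [0.6757 0.1101] r 0.116 ang 43.68
blob 1 [304. 201.] [0.6805 0.1141] r 0.122 ang 43.47
blob 214 [275.4579 216.1449] [0.6451 0.0138] r 0.056 ang -17.16
blob 6 [282.5 224.5] [0.6798 0.0047] r 0.091 ang -16.16
blob 20 [303.  196.5] [0.6681 0.1256] r 0.122 ang 51.40
blob 1 [304. 201.] [0.6805 0.1141] r 0.122 ang 43.47
blob 223 [278.2152 214.1256] [0.6473 0.0248] r 0.056 ang -5.53
blob 4 [286.5 221.5] [0.6829 0.0207] r 0.091 ang -5.94
```

The first stroke moved the nest from -16.5° to -5.7°. The torch is at about 54°, which leaves 60° = 4 teeth. Now back for the second stroke.

Call:
drive_tool --rows "-1 -8 0 3 0;-1.5 -17 0 6 0;-1 -25 0 9 0;0.5 -33 0 12 0;2 -41 0 14 0;4.5 -50 0 17 0;7 -58 0 20 0;9 -65 0 22 0;9 -66 0 22 0"

```text
clock: 14.45
position: [0.4804, -0.0914, 0.091]
eef_rot: [[0.697, 0.717, 0.019], [0.717, -0.697, -0.002], [0.012, 0.015, -1.0]]
ft_force: [17.6, 2.8, -11.4]
opening: 0.298
```

```bash
python3 -c "
from h import *
arc([.05,.1,.15,.2,.25,.3,.35,.4],r=.167)
snap('scene','s10.png');sq('s10.png')"
```

```text
t 14.45 th -2.3134 r 0.1651 pos [ 0.4804 -0.0914  0.091 ] F [ 17.626    2.7722 -11.3692] Ft 11.1 Fr -14.0 j6 24.0 op 0.298 yawerr -1.7
0.050: [-1.4  8.4  0.1] -2.9
0.100: [-0.6 16.7  0.2] -5.7
0.150: [ 0.7 24.9  0.4] -8.6
0.200: [ 2.4 33.1  0.5] -11.5
0.250: [ 4.5 41.2  0.7] -14.3
0.300: [ 7.  49.2  0.8] -17.2
0.350: [ 9.9 57.   1. ] -20.1
0.400: [13.2 64.7  1.1] -22.9
blob 20 [303.  196.5] [0.6681 0.1256] r 0.122 ang 51.40
blob 2 [303.5 201. ] [0.6793 0.1131] r 0.120 ang 43.52
blob 220 [278.0455 214.1   ] [0.6468 0.0246] r 0.055 ang -5.86
blob 4 [286.5 221.5] [0.6829 0.0207] r 0.091 ang -5.94
```

```bash
python3 -c "
from h import *
arc([.05,.1,.15,.2,.25,.3,.35,.4,.41],r=.165)"
```

```text
t 14.50 th -2.3132 r 0.1651 pos [ 0.4804 -0.0915  0.091 ] F [ 16.266    4.3211 -10.8433] Ft 9.1 Fr -14.2 j6 24.0 op 0.296 yawerr -1.7
0.050: [0.6 8.2 0.1] -2.9
0.100: [ 1.4 16.4  0.3] -5.7
0.150: [ 2.7 24.6  0.4] -8.6
0.200: [ 4.4 32.7  0.5] -11.5
0.250: [ 6.4 40.6  0.7] -14.3
0.300: [ 8.9 48.5  0.8] -17.2
0.350: [11.8 56.3  1. ] -20.1
0.400: [15.  63.8  1.1] -22.9
0.410: [15.7 65.3  1.1] -23.5
```

Call:
drive_tool --rows "0.5 8 0 -3 0;1 16 0 -6 0;2 25 0 -9 0;4 33 0 -12 0;6 41 0 -15 0;8.5 49 0 -18 0;11.5 57 0 -21 0;14.5 64 0 -23 0;15 66 0 -23.5 0;15 66 0 -23.5 0"

```text
clock: 15.75
position: [0.5327, -0.1254, 0.0909]
eef_rot: [[0.348, 0.937, 0.006], [0.937, -0.348, 0.001], [0.003, 0.005, -1.0]]
ft_force: [-16.1, 4.0, 6.3]
opening: 0.297
```

```bash
python3 -c "
from h import *
arc([-.05,-.1,-.15,-.2,-.25,-.3,-.35,-.385,-.4],r=.1655)
snap('scene','s11.png');sq('s11.png')"
```

```text
t 15.75 th -1.9349 r 0.1665 pos [ 0.5327 -0.1254  0.0909] F [-16.0842   3.9713   6.3442] Ft -16.4 Fr 2.0 j6 -1.1 op 0.297 yawerr 0.5
-0.050: [ 1.3 -8.3 -0. ] 2.9
-0.100: [  2.  -16.5  -0.1] 5.7
-0.150: [  3.1 -24.7  -0.1] 8.6
-0.200: [  4.6 -32.8  -0.2] 11.5
-0.250: [  6.5 -40.9  -0.2] 14.3
-0.300: [  8.8 -48.8  -0.2] 17.2
-0.350: [ 11.5 -56.7  -0.3] 20.1
-0.385: [ 13.7 -62.   -0.3] 22.1
-0.400: [ 14.6 -64.3  -0.3] 22.9
blob 19 [302.8421 196.5263] [0.6678 0.1252] r 0.122 ang 51.41
blob 213 [280.3239 210.4225] [0.6441 0.0394] r 0.053 ang 10.03
blob 1 [302. 202.] [0.6779 0.1071] r 0.115 ang 41.86
blob 5 [291.2 216.4] [0.6831 0.0441] r 0.092 ang 8.69
```

Stroke 2 turned it by one tooth (nest now at about 9°). Three remain.

Call:
drive_tool --rows "0.5 -8 0 3 0;1.5 -17 0 6 0;2.5 -25 0 9 0;4 -33 0 12 0;6 -41 0 14 0;8.5 -49 0 17 0;11 -57 0 20 0;13.5 -63 0 22 0;14 -65 0 22.5 0;14 -65 0 22.5 0"

```text
clock: 17.05
position: [0.4792, -0.0924, 0.0911]
eef_rot: [[0.676, 0.737, 0.011], [0.737, -0.676, -0.005], [0.004, 0.012, -1.0]]
ft_force: [6.5, -7.9, -6.4]
opening: 0.298
```

```bash
python3 -c "
from h import *
arc([.1,.2,.3,.35,.4,.41],r=.166)"
```

```text
t 17.05 th -2.3147 r 0.1666 pos [ 0.4792 -0.0924  0.0911] F [ 6.5293 -7.9417 -6.3979] Ft 10.2 Fr 1.4 j6 22.7 op 0.298 yawerr 0.1
0.100: [ 1.4 16.6  0.2] -5.7
0.200: [ 3.9 33.   0.4] -11.5
0.300: [ 8.  49.1  0.6] -17.2
0.350: [10.6 56.9  0.7] -20.1
0.400: [13.6 64.7  0.8] -22.9
0.410: [14.3 66.2  0.8] -23.5
```

Call:
drive_tool --rows "0.5 8 0 -3 0;1 16 0 -6 0;2.5 25 0 -9 0;4 33 0 -11.5 0;6 41 0 -14 0;8 49 0 -17 0;10.5 57 0 -20 0;13.5 64 0 -22.5 0;14 66 0 -23 0;14 66 0 -23 0"

```text
clock: 18.3
position: [0.5325, -0.1255, 0.0909]
eef_rot: [[0.331, 0.944, 0.0], [0.944, -0.331, -0.002], [-0.002, 0.001, -1.0]]
ft_force: [-13.6, 4.8, 7.0]
opening: 0.294
```

```bash
python3 -c "
from h import *
arc([-.1,-.2,-.3,-.35,-.4],r=.166)
snap('scene','s12.png');sq('s12.png')"
```

```text
t 18.30 th -1.9358 r 0.1666 pos [ 0.5325 -0.1255  0.0909] F [-13.5517   4.8041   7.0179] Ft -14.4 Fr 0.4 j6 -1.8 op 0.294 yawerr 1.6
-0.100: [  1.9 -16.5  -0. ] 5.7
-0.200: [  4.9 -32.9  -0. ] 11.5
-0.300: [  9.4 -48.8  -0.1] 17.2
-0.350: [ 12.3 -56.6  -0.1] 20.1
-0.400: [ 15.6 -64.2  -0.1] 22.9
blob 2 [277.5 195.5] [0.6032 0.0768] r 0.048 ang 76.43
blob 220 [281.3909 206.6545] [0.6383 0.0523] r 0.051 ang 25.48
blob 18 [302.7778 196.4444] [0.6675 0.1253] r 0.121 ang 51.57
blob 2 [303.  200.5] [0.677  0.1136] r 0.119 ang 44.45
blob 6 [293.1667 210.3333] [0.6748 0.0652] r 0.090 ang 22.93
```

Stroke 3 is done (about 23.5°). Two remain.

Call:
drive_tool --rows "1 -8 0 3 0;1.5 -17 0 6 0;3 -25 0 9 0;5 -33 0 12 0;7 -41 0 14.5 0;9.5 -49 0 17.5 0;12 -57 0 20.5 0;15 -63 0 22.5 0;15.5 -65 0 23 0;15.5 -65 0 23 0"

```text
clock: 19.6
position: [0.479, -0.0925, 0.0911]
eef_rot: [[0.669, 0.743, 0.006], [0.743, -0.669, -0.008], [-0.003, 0.01, -1.0]]
ft_force: [7.7, -10.0, -10.6]
opening: 0.295
```

```bash
python3 -c "
from h import *
arc([.1,.2,.3,.35,.4,.41],r=.166)"
```

```text
t 19.60 th -2.3152 r 0.1668 pos [ 0.479  -0.0925  0.0911] F [  7.7113  -9.9977 -10.6428] Ft 12.4 Fr 2.1 j6 22.6 op 0.295 yawerr 0.6
0.100: [ 1.4 16.6  0.2] -5.7
0.200: [ 3.7 33.   0.3] -11.5
0.300: [ 7.7 49.1  0.5] -17.2
0.350: [10.2 57.   0.5] -20.1
0.400: [13.2 64.8  0.6] -22.9
0.410: [13.8 66.3  0.6] -23.5
```

Call:
drive_tool --rows "0.5 8 0 -3 0;1 16 0 -6 0;2.5 25 0 -9 0;4 33 0 -11.5 0;6 41 0 -14 0;8 49 0 -17 0;10.5 57 0 -20 0;13.5 64 0 -22.5 0;14 66 0 -23 0;14 66 0 -23 0"

```text
clock: 20.85
position: [0.5324, -0.1256, 0.0909]
eef_rot: [[0.322, 0.947, -0.006], [0.947, -0.322, -0.007], [-0.008, -0.004, -1.0]]
ft_force: [-16.9, 3.3, 8.4]
opening: 0.294
```

```bash
python3 -c "
from h import *
arc([-.1,-.2,-.3,-.35,-.4],r=.166)
snap('scene','s13.png');sq('s13.png')
a=cv2.imread('pics/s13.png')[155:255,195:335];cv2.imwrite('pics/c13.png',cv2.resize(a,None,fx=5,fy=5,interpolation=2))"
```

```text
t 20.85 th -1.9364 r 0.1668 pos [ 0.5324 -0.1256  0.0909] F [-16.9135   3.2903   8.3758] Ft -17.0 Fr 3.0 j6 -1.9 op 0.294 yawerr 2.1
-0.100: [  2.3 -16.5   0. ] 5.7
-0.200: [  5.4 -32.8   0.1] 11.5
-0.300: [ 10.1 -48.7   0.1] 17.2
-0.350: [ 13.  -56.5   0.1] 20.1
-0.400: [ 16.3 -64.1   0.1] 22.9
blob 212 [281.4528 203.2311] [0.6307 0.0622] r 0.050 ang 39.60
blob 19 [302.8421 196.5263] [0.6678 0.1252] r 0.122 ang 51.41
blob 6 [294.5 204. ] [0.6641 0.0862] r 0.091 ang 37.84
```

View pics/c13.png

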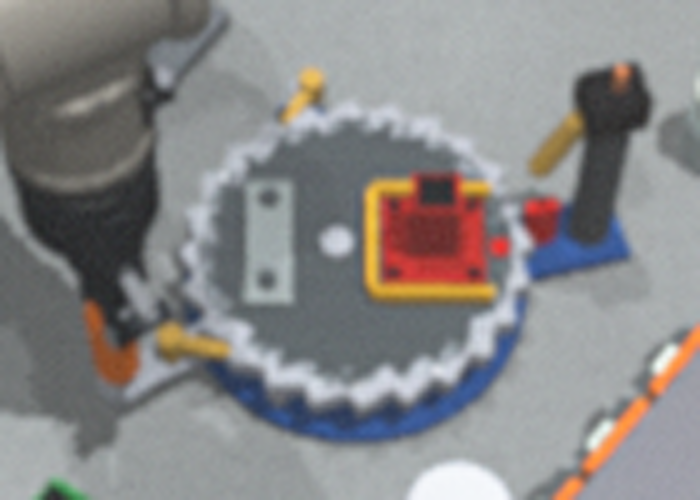

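The nest is at about 39° and the torch at about 53–54°, so exactly one tooth remains.

Call:
drive_tool --rows "1 -8 0 3 0;2 -17 0 6 0;3.5 -25 0 9 0;5 -33 0 12 0;7.5 -41 0 14.5 0;10 -49 0 17.5 0;13 -57 0 20.5 0;15.5 -63 0 22.5 0;16 -65 0 23 0;16 -65 0 23 0"

```text
clock: 22.15
position: [0.4788, -0.0926, 0.0911]
eef_rot: [[0.663, 0.748, -0.0], [0.748, -0.663, -0.013], [-0.01, 0.008, -1.0]]
ft_force: [8.6, -9.3, -11.9]
opening: 0.295
```

```bash
python3 -c "
from h import *
arc([.1,.2,.3,.35,.4,.41],r=.166)"
```

```text
t 22.15 th -2.3155 r 0.1670 pos [ 0.4788 -0.0926  0.0911] F [  8.5591  -9.2632 -11.8573] Ft 12.6 Fr 1.0 j6 22.6 op 0.295 yawerr 1.1
0.100: [ 1.5 16.6  0.1] -5.7
0.200: [ 3.7 33.1  0.2] -11.5
0.300: [ 7.5 49.2  0.3] -17.2
0.350: [10.  57.1  0.4] -20.1
0.400: [12.9 64.9  0.4] -22.9
0.410: [13.5 66.4  0.4] -23.5
```

Call:
drive_tool --rows "0.5 8 0 -3 0;1 16 0 -6 0;2.5 25 0 -9 0;4 33 0 -11.5 0;6 41 0 -14 0;8 49 0 -17 0;10.5 57 0 -20 0;13.5 64 0 -22.5 0;14 66 0 -23 0;14 66 0 -23 0"

```text
clock: 23.4
position: [0.5322, -0.1257, 0.0909]
eef_rot: [[0.315, 0.949, -0.012], [0.949, -0.315, -0.012], [-0.015, -0.008, -1.0]]
ft_force: [-18.0, 0.4, 9.9]
opening: 0.298
```

```bash
python3 -c "
from h import *
arc([-.005,-.01],r=.1665)
snap('scene','s14.png');sq('s14.png')"
```

```text
t 23.40 th -1.9369 r 0.1670 pos [ 0.5322 -0.1257  0.0909] F [-17.9862   0.3582   9.8683] Ft -16.9 Fr 6.1 j6 -1.9 op 0.298 yawerr 2.6
-0.005: [ 0.5 -0.8 -0. ] 0.3
-0.010: [ 0.6 -1.6  0. ] 0.6
blob 2 [277.  188.5] [0.5855 0.0966] r 0.067 ang 95.62
blob 202 [281.1931 200.0248] [0.6228 0.071 ] r 0.051 ang 52.98
blob 20 [303.  196.5] [0.6681 0.1256] r 0.122 ang 51.40
```

Call:
drive_tool --rows "0 -0.5 0 0 0;0 -0.5 0 0 0;0 -0.5 0 0 1;0 -0.5 0 0 1;0 -0.5 0 0 1;0 -0.5 0 0 1;0 -0.5 -30 0 1;0 -0.5 -80 0 1;0 -0.5 -130 0 1;0 -0.5 -170 0 1"

```text
clock: 24.7
position: [0.534, -0.1236, 0.2632]
eef_rot: [[0.315, 0.949, -0.01], [0.949, -0.315, -0.012], [-0.015, -0.006, -1.0]]
ft_force: [0.5, -0.4, -0.1]
opening: 0.998
```

Call:
drive_tool --rows "-50 -30 -20 0 1;-100 -60 -20 0 1;-100 -60 -20 0 1;-100 -60 -20 0 1"

```text
clock: 25.2
position: [0.4459, -0.1994, 0.2851]
eef_rot: [[0.316, 0.949, -0.01], [0.949, -0.316, -0.012], [-0.015, -0.005, -1.0]]
ft_force: [-0.2, 0.2, -0.4]
opening: 1.003
```

```bash
python3 -c "
from h import *
arc([])
snap('scene','s15.png');snap('side','d15.png');snap('wrist','w15.png');sq('s15.png')
a=cv2.imread('pics/s15.png')[155:255,195:335];b=cv2.imread('pics/d15.png')[130:255,150:310]
cv2.imwrite('pics/c15.png',np.vstack([cv2.resize(a,(420,300),interpolation=2),cv2.resize(b,(420,300),interpolation=2)]))"
```

```text
t 25.20 th -2.1374 r 0.2721 pos [ 0.4459 -0.1994  0.2851] F [-0.1797  0.2056 -0.4189] Ft -0.3 Fr -0.1 j6 -13.9 op 1.003 yawerr 14.0
blob 194 [280.9175 200.0258] [0.6221 0.0704] r 0.050 ang 53.21
blob 19 [302.9474 196.4211] [0.6678 0.1257] r 0.122 ang 51.55
blob 1 [292. 204.] [0.658  0.0812] r 0.083 ang 37.67
```

View pics/c15.png

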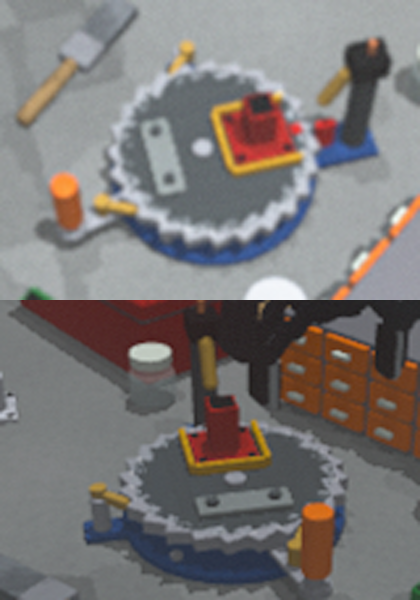

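View pics/s15.png

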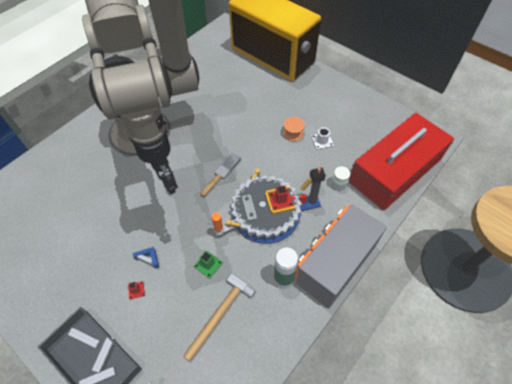

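The foot is seated between the fences, the rim mark points at the red post, and the gripper is clear of everything. I'm handing it in.

```bash
python3 -c "
from h import *
print(bot.sign_off())"
```

```text
the job is handed in; nothing more can be done
None
```

I set the red post foot in the nest, plate down. Then I took hold of the orange handle and worked the pump lever through five full strokes, stop to stop. The first moved the table about 0.7 of a tooth and the next four one tooth each. I let go, moved the arm clear and handed the job in at about 25 s.

**Last checks:**
- **Alignment:** the foot stands between the fences at about 53° from the axis. I put the torch at about 54° from its column, and the red post under it reads about 51.5° because I assumed its height. They agree within a few degrees, well under one 15° tooth.
- **Robot:** the gripper is open and clear of everything, and the wrist reads about 0 N. Readings at the stops were at most about 34 N in all.
- **Bystanders:** they look unmoved in the final scene picture.

**What disagreed:** the white hub disc on the table is not on the turning axis. Using it gave a nest position about 12 mm off from the fences. The 113 mm rim circle and the handle radius agreed with the fences (the torch column came out 2 mm short), so I went by those.

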